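Third hand at the bracket jig

ROBOT

A 6-joint arm with a two-finger parallel gripper is mounted at the origin on a cart in front of the work surface, level with it; the furniture and walls round the work are solid. World frame = base frame: x ahead of the robot, y to its left, z up, the work surface at z = 0. Lengths are in m, angles in rad, forces in N, time in s.
With the tool pointing down it reaches from about 0.25 to 0.775 m from the base axis. Payload 8.9 kg.
Tool frame: the origin (TCP) lies between the finger pads; the fingertips stand 11 mm ahead of it and the grasp point (between the pads) lies 8 mm behind it (ctrl.nose_length is the distance from the TCP to the fingertips, in m); z points along the fingers, y is the line along which they close (so a half turn about z gives the same grasp; the last joint's range is limited). The gripper opens to 85 mm and grips with 20 to 120 N. Pads are 22 mm wide; open, the fingers measure 114 mm over their backs; the gripper's body (76 mm by 85 mm) begins 54 mm behind the grasp point. The pads swing forward as they close: fully open they stand 13 mm farther back than shut.
Start: joints at [-0.139, 0.291, -0.153, 1.127, 0, 1.431], TCP at [0.525, 0, 0.213] pointing down, gripper open.
Joint ranges: [-2.52, 2.52], [-0.91, 1.74], [-1.3, 1.37], [-1.96, 2.02], [-1.52, 1.47], [-3.14, 3.14]. Speed limits (rad/s): [2.22, 2.22, 2.79, 3.14, 3.14, 3.14].

INTERFACE

Orientations are given as [roll, pitch, yaw] about the fixed x, y, z axes, in that order (R = Rz(yaw) Ry(pitch) Rx(roll)).
In Python, from rig import ctrl gives the robot as it stands.
- The arm moves only by the tool carry_out, never from a script. Its argument "motion" is a list that holds one entry, the list of rows, each a list of 7 numbers: the turn, a rotation vector about the tool's x, y, z in units of 5 degrees (1.0 is 5 degrees), then the shift along the tool's x, y, z in units of 40 mm (1.0 is 40 mm), then the finger opening in mm, from 0 to 85.4. In form: [[[rx, ry, rz, tx, ty, tz, hand], ...]]. A call has 1 to 5 rows; each row shifts and turns the commanded pose from where the row before left it, along the tool's axes as they then stand; what a row does not reach is not made up. A row lasts 1/12 s, in which the tool goes at most 41.7 mm and 7.16 degrees, less where a joint would pass 70% of its speed; a pose out of reach is approached as far as the arm can. A call is refused whole if a number of a shift passes 1 or a number of a turn 1, either way. A call with a gripper value outside its range is refused whole. The fingers move at their own pace and stop on an object; "force" is the grip in N (left out, the last holds). Time passes only in rows, so rows that do not move let the fingers close. It gives the time, the measured TCP pose, the force, the opening and the grip force at its end, in the units of the state.
- ctrl.get_state(): the state, without advancing time (a new reading comes with each control period).
- ctrl.get_image(name): name is "scene" or "side" or "wrist"; returns a dict with "pixels" (384x512x3 uint8, red, green, blue), "range_z" (384x512 float32, m along the optical axis (not along the pixel's ray), 0 where there is no reading), "mtx" (3x3 intrinsics, pixels), "pose" (4x4, takes a point from camera to world coordinates). Camera axes: x right, y down, z forward; pixel columns grow to the right and rows downward; lengths in m; the calibration is good to about 2 mm. A picture is of the moment at which its call begins.
- ctrl.close_job(): hands the job in; it is judged then, once.
The state is a dict: "t": time; "joints": joint angles; "dq": joint speeds; "joint_efforts": joint torques, N m; "tcp_pos": TCP position; "ee_rot": TCP orientation; "contact_force": force on the tool from outside, world axes, zero at the start; "ft_torque": the same for the moment, N m; "gripper_width": finger opening in m; "finger_force": force on a finger pad.
Only numpy, scipy, OpenCV 4.12 (cv2) and the standard library are available. Lean on these libraries where they do the work, as an engineer would, in place of code of your own. Each camera call takes 0.05 s, during which the arm holds its last target. There are 200 camera calls.

TASK

Stand the small aluminium angle bracket on the bed of the assembly jig, in front of the fence and centred on the sliding jaw, with its upright leg towards the fence and its foot towards the jaw, and let go of it. Then take the jaw by its upright post and slide it up until its spring plunger presses the bracket flat against the fence with a steady 12 newtons or so, that is with the plunger about half-way in, never bottomed out, and leave the screwdriver, the dish and the hex key where they lie. Do not let go of the jaw: finish while still holding it pressed like that, so that I can drive the screws.

Things in the scene. Friction and masses are not known exactly. Their poses are not given: they have to be found in the camera images.
- jig: Flat aluminium bed of the assembly jig, fixed to the worktop, 100 mm (its x) by 210 mm (its y, from -75 to +135) by 12 mm thick. Origin on its underside, on the centre line of the jaw; z up. The jaw slides along +y towards the fence at the +y end.
- fence: Upright steel fence plate across the +y end of the jig bed, fixed, 76 mm wide (along x), 10 mm thick, rising 46 mm above the bed (top 58 mm over the worktop). Origin: bed's top above the jig's origin (not on the plate). A computer case and a monitor taller than the hand stand behind the jig, from about world x = 0.58 m: travel in straight lines on the robot's side of them.
- fence_face (a point): Centre line of the fence's pressing face (the face that looks to the jaw, along the jig's -y), 110 mm along y from the jig's origin, 28 mm above the bed's top (40 mm over the worktop). Axes as the jig's.
- jaw (a joint): Travel of the sliding jaw (m), a dark steel block 44 x 40 x 40 mm on the bed at the jig's -y end with a square post on top; 0 = fully back, 0.11 = stop; it starts at 0 to 0.025. Grows towards the fence (+y). Runs freely (friction about 0.6 N), so the plunger's spring pushes it back when let go. With the bracket flat on the fence the plunger touches the bracket's leg at 0.080.
- post (a point): Half-way up the upright square aluminium post on the jaw, where it can be gripped from above: post 16 x 16 mm, 40 mm tall, sides along the jig's x and y. The point lies 72 mm over the worktop, 20 mm above the jaw block's top. It moves with the jaw.
- plunger (a joint): How far the jaw's spring plunger is pressed in (m): 0 = free, 0.026 = bottomed out (0.013 is half-way). Spring 0.9 N per mm, no preload, so half-way is about 12 N.
- nose_face (a point): Centre of the front face of the plunger's black nose pad (30 mm wide, 20 mm high), which presses on the bracket; 40 mm over the worktop, on the jig's centre line, 72 mm ahead (+y) of the post when the plunger is free. About 26 mm of bare rod shows between pad and the aluminium guide sleeve (16 mm long, on the jaw block) when free, none when bottomed out.
- bracket: Loose aluminium L-shaped angle bracket, 0.08 to 0.17 kg, standing on its foot: 50 mm wide (its x), 30 mm deep (its y), 56 mm tall. Upright leg 8 mm thick at its +y side (outer face at y = +15 mm); foot 8 mm thick from there to y = -15 mm. Origin at the centre of its underside, z up. It starts to the right of the jig. It belongs on the jig with its y axis along the jig's y.
- leg (a point): Centre of the bracket's upright leg (middle of its width and thickness, half-way up: 28 mm above the bracket's underside, 11 mm along the bracket's y from its origin). Grip the leg from above across its 50 mm width or its 8 mm thickness. Flat on the fence it lies at y = 106 mm in the jig's frame, 40 mm over the worktop.
- screwdriver: Screwdriver lying to the left of the jig, about 190 mm long, to be left alone. Origin under its middle.
- petri_dish: Shallow round dish of small nuts, 57 mm across, 13 mm tall, to be left alone. Origin at the centre of its underside.
- hex_key: Small hex key lying near the front edge, about 73 mm long, to be left alone. Origin under its middle.
Things that resemble listed ones, but are neither listed nor needed, are in the scene too. Of the things that look like the bracket, take the one that is nearest to the robot's base at the start.

How it is judged:
On the way, in this order (a step that is already met when the one before it is completed fails the run):
1. the bracket stands let go on the jig bed in front of the fence, leg towards the fence, the jaw not yet on it (x of leg in the frame of jig between -0.012 and 0.012 m and z of leg in the frame of jig between 0.036 and 0.045 m and angle between bracket's own z axis and vertical below 0.06 rad and y of leg in the frame of jig between 0.05 and 0.112 m and angle between the y axis of bracket and the y axis of jig, either way round below 0.25 rad and contact force between each of the fingers, plunger and bracket below 0.1 N), for 0.2 s.
2. the jaw, moved by its post or block, is slid up until its plunger bears on the bracket (value of joint plunger above 0.002 m and contact force between plunger and bracket above 1 N), for 0.1 s.
At the end, for the whole second after the job is handed in: Bracket upright on the bed (0.06 rad), leg flat on the fence (0.05 rad, 3 mm), within 12 mm of the jaw's centre line, pressed by the plunger onto the fence with 6.5 to 17.5 N, fingers on the jaw and not on the bracket, all through the last second (x of leg in the frame of jig between -0.012 and 0.012 m and z of leg in the frame of jig between 0.036 and 0.045 m and angle between bracket's own z axis and vertical below 0.06 rad and contact force between bracket and fence between 6.5 and 17.5 N and y of leg in the frame of jig between 0.103 and 0.11 m and angle between the y axis of bracket and the y axis of jig, either way round below 0.05 rad and contact force between plunger and bracket above 5 N and contact force between the fingers and jaw above 1 N and contact force between the fingers and bracket below 0.5 N and linear speed of bracket below 0.01 m/s); the arm keeps its last pose, push and grip.
It fails at once if the plunger is bottomed out (value of joint plunger above 0.025 m).
It fails at once if the screwdriver, dish or hex key is moved by more than 20 mm (distance of any of screwdriver, petri_dish, hex_key from where it was at the start of the episode above 0.02 m).
It also fails if it takes over 51 s, if anything falls off the work surface, if the arm or the gripper's body presses on something with over 40 N, if the wrist force passes 120 N, or if a joint passes its speed limit or range.

## Working session

There is one attempt and no reset: what is moved stays moved. The work goes in short steps, Python scripts to look and compute and a tool call to move; the robot and the scene stay as the last step left them, time stands still between calls to the robot, and variables do not carry over. Pictures are saved under pics/ and viewed, at most 10 in all, crops included, and the job is handed in when it is done.

Besides the shell and the picture viewer there is one more tool, called in YAML: its name, and indented under it one key for each argument. carry_out: Moves the arm, as the interface text tells. Its arguments: {"type":"object","properties":{"motion":{"type":"array","items":{"type":"array","items":{"type":"array","items":{"type":"number"}}}},"force":{"type":"number"}},"required":["motion"]}

```bash
mkdir -p pics; cat > h.py <<'E'
import numpy as np,cv2
from rig import ctrl
def grab(n,f=None):
    d=ctrl.get_image(n)
    if f: cv2.imwrite('pics/'+f,d['pixels'][:,:,::-1]); np.savez('pics/'+f+'.npz',**d)
    return d
def cloud(d):
    z=d['range_z'].astype(float);K=d['mtx'];h,w=z.shape
    u,v=np.meshgrid(np.arange(w),np.arange(h))
    P=np.stack([(u-K[0,2])/K[0,0]*z,(v-K[1,2])/K[1,1]*z,z],-1)
    W=P@d['pose'][:3,:3].T+d['pose'][:3,3]; W[z==0]=np.nan
    return W
E
python3 - <<'E'
from h import *
import numpy as np
a=grab('scene','s.png');b=grab('side','d.png')
for d in(a,b):print(d['pose'].round(3))
cv2.imwrite('pics/both.png',cv2.resize(np.vstack([a['pixels'],b['pixels']])[:,:,::-1],None,fx=.78,fy=.78))
E
```

```text
[[ 0.902 -0.26   0.344  0.158]
 [-0.432 -0.544  0.72  -0.765]
 [-0.    -0.798 -0.603  0.638]
 [ 0.     0.     0.     1.   ]]
[[-0.978  0.172 -0.119  0.6  ]
 [ 0.209  0.757 -0.619  0.602]
 [-0.016 -0.63  -0.777  0.912]
 [ 0.     0.     0.     1.   ]]
```

View pics/both.png

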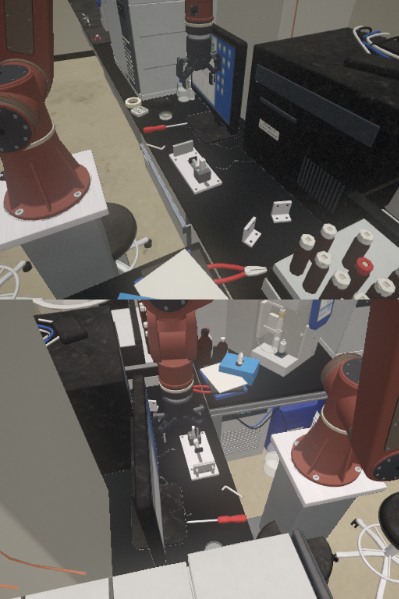

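```bash
python3 - <<'E'
from h import *
a=dict(np.load('pics/s.png.npz'));b=dict(np.load('pics/d.png.npz'))
cv2.imwrite('pics/c1.png',cv2.resize(a['pixels'][170:330,180:400,::-1],None,fx=3.6,fy=3.6,interpolation=cv2.INTER_CUBIC))
cv2.imwrite('pics/c2.png',cv2.resize(b['pixels'][120:330,190:340,::-1],None,fx=2.85,fy=2.85,interpolation=cv2.INTER_CUBIC))
# top-down 1mm height map from both clouds
x0,y0=.25,-.40;S=1
H=np.zeros((700,450));
for d in(a,b):
    W=cloud(d).reshape(-1,3);C=d['pixels'].reshape(-1,3)
    m=(W[:,0]>.25)&(W[:,0]<.62)&(W[:,1]>-.4)&(W[:,1]<.25)&(W[:,2]>.006)&(W[:,2]<.11);W=W[m]
    g=np.zeros((325,185),np.uint8);i=((W[:,1]+.4)/.002).astype(int);j=((W[:,0]-.25)/.002).astype(int)
    g[i,j]=255
    n,l,s,c=cv2.connectedComponentsWithStats(cv2.dilate(g,np.ones((4,4))))
    L=l[i,j]
    for k in range(1,n):
        q=W[L==k]
        if len(q)>40:print(k,len(q),q.min(0).round(3),q.max(0).round(3),q.mean(0).round(3))
    print()
W=cloud(a)
for p in[(320,297),(361,269)]:print(p,W[p[1],p[0]])
E
```

```text
2 155 [ 0.564 -0.4    0.007] [ 0.6   -0.387  0.057] [ 0.573 -0.396  0.036]
3 2319 [ 0.397 -0.225  0.006] [ 0.502 -0.015  0.092] [ 0.443 -0.129  0.025]
5 1443 [ 0.358 -0.11   0.006] [0.62  0.219 0.11 ] [0.56  0.081 0.03 ]

3 134 [ 0.561 -0.4    0.007] [ 0.595 -0.385  0.062] [ 0.58  -0.392  0.034]
9 2048 [ 0.397 -0.223  0.006] [ 0.501 -0.009  0.096] [ 0.452 -0.1    0.025]
15 2653 [ 0.359 -0.067  0.006] [0.62  0.208 0.103] [0.555 0.116 0.014]
20 43 [0.345 0.038 0.006] [0.404 0.095 0.01 ] [0.372 0.062 0.008]
30 44 [0.456 0.226 0.006] [0.51  0.248 0.017] [0.48  0.233 0.011]

(320, 297) [ 0.47051632 -0.42292754  0.02019312]
(361, 269) [ 0.58954695 -0.40404102  0.02522579]
```

View pics/c1.png

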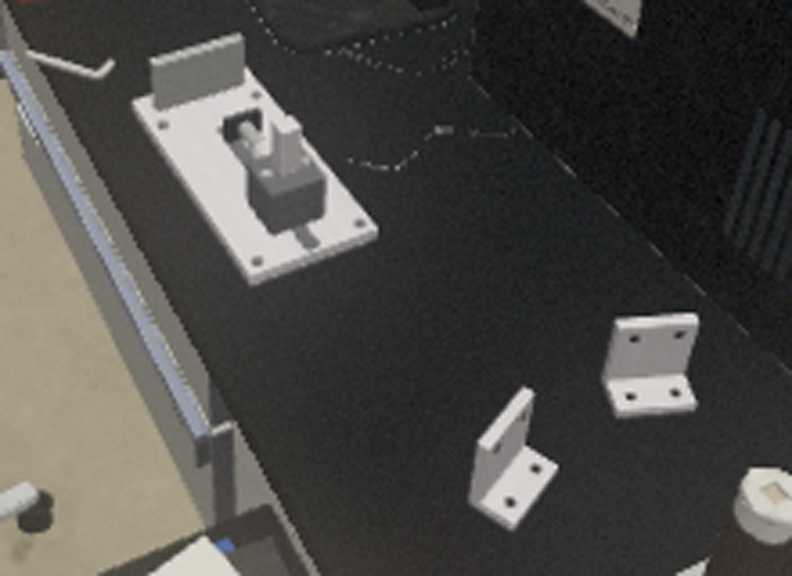

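View pics/c2.png

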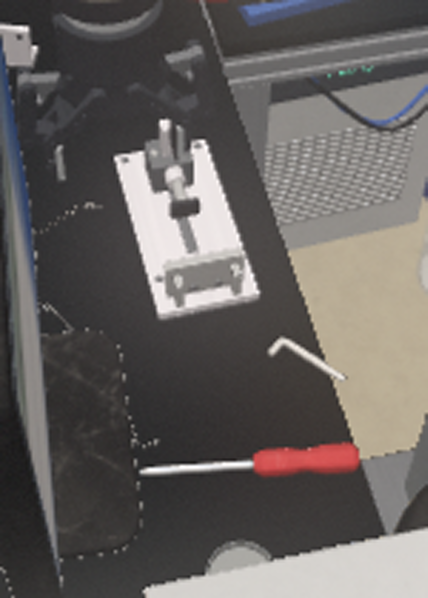

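Candidates: A at scene px (322,298), world ≈(0.47,-0.42), 0.63 m from the base; B at px (361,270), ≈(0.59,-0.40), 0.71 m. A is nearest, so A is the bracket (confirmed in the crop: leg top edge crop (505,415), foot towards the lower right). Jaw block is at crop (285,200), fence at (198,70), plunger in between.

```bash
python3 - <<'E'
from h import *
a=dict(np.load('pics/s.png.npz'));b=dict(np.load('pics/d.png.npz'))
for n,d in(('s',a),('d',b)):
    W=cloud(d).reshape(-1,3)
    def sel(x0,x1,y0,y1,z0,z1):
        return W[(W[:,0]>x0)&(W[:,0]<x1)&(W[:,1]>y0)&(W[:,1]<y1)&(W[:,2]>z0)&(W[:,2]<z1)]
    q=sel(.38,.52,-.24,0,.0085,.0155)
    print(n,'bed',len(q),cv2.minAreaRect((q[:,:2]*1000).astype(np.float32)),q[:,2].mean())
    q=sel(.40,.50,-.06,0,.03,.07)
    print('fence',len(q),q.min(0),q.max(0),cv2.minAreaRect((q[:,:2]*1000).astype(np.float32)))
    q=sel(.40,.50,-.22,-.07,.06,.11)
    print('post',len(q),q.min(0),q.max(0),np.median(q,0))
    q=sel(.41,.52,-.50,-.36,.006,.08)
    if len(q)>20:
        print('br',len(q),q.min(0),q.max(0))
        t=q[q[:,2]>.050];print('top',len(t),t.mean(0),cv2.minAreaRect((t[:,:2]*1000).astype(np.float32)))
        for lo,hi in((.01,.03),(.03,.05)):
            t=q[(q[:,2]>lo)&(q[:,2]<hi)];print(lo,cv2.minAreaRect((t[:,:2]*1000).astype(np.float32)))
        print(cv2.minAreaRect((q[:,:2]*1000).astype(np.float32)))
E
```

```text
s bed 1313 ((458.8035888671875, -119.33560180664062), (118.6650390625, 210.3003692626953), 1.3667529821395874) 0.011153994874529984
fence 258 [ 0.40862236 -0.04186629  0.03003275] [ 0.48448015 -0.02627857  0.05942266] ((446.4230041503906, -33.607120513916016), (75.91886138916016, 15.110445976257324), 2.1188700199127197)
post 101 [ 0.44294604 -0.18849405  0.06039335] [ 0.45920892 -0.17132424  0.09248393] [ 0.44981209 -0.18541887  0.08021727]
br 474 [ 0.4102617  -0.49989912  0.00602237] [ 0.50067039 -0.40557768  0.0581486 ]
top 96 [ 0.46786964 -0.42087973  0.05473974] ((468.5174865722656, -420.1385192871094), (51.029273986816406, 8.922382354736328), 24.28709602355957)
0.01 ((446.2301330566406, -450.9139709472656), (117.06583404541016, 33.38474655151367), 47.85440444946289)
0.03 ((468.9280700683594, -423.85931396484375), (48.84816360473633, 8.822182655334473), 14.536370277404785)
((449.3328552246094, -450.25775146484375), (120.05093383789062, 41.13911819458008), 41.565025329589844)
d bed 1167 ((458.3861083984375, -115.81880187988281), (118.3154296875, 212.8058319091797), 1.5516462326049805) 0.01289006707227696
fence 287 [ 0.40929557 -0.03912501  0.03037396] [ 0.48508409 -0.01214448  0.06270578] ((447.0843505859375, -25.590267181396484), (75.93714904785156, 24.6671142578125), 2.6469738483428955)
post 41 [ 0.45048766 -0.18171024  0.06011443] [ 0.4587756  -0.16642367  0.09582655] [ 0.45466188 -0.17096229  0.08261573]
```

```bash
python3 - <<'E'
from h import *
from scipy.spatial.transform import Rotation as R
s=ctrl.get_state();print(s['t'],s['tcp_pos'],s['ee_rot'],s['gripper_width'])
r=R.from_euler('xyz',s['ee_rot']).as_matrix();print(r.round(3))
print('shift to above bracket, tool units',(r.T@(np.array([.468,-.40,.19])-s['tcp_pos'])/.04).round(2))
d=ctrl.get_image('wrist');p=d['pose'];print((r.T@p[:3,:3]).round(2),(r.T@(p[:3,3]-s['tcp_pos'])).round(3))
E
```

```text
0.1 [5.24607480e-01 6.35531141e-05 2.12206864e-01] [-3.14047821e+00 -1.30455420e-04  1.57081177e+00] 0.08522781022955327
[[-0.     1.    -0.001]
 [ 1.     0.     0.   ]
 [ 0.    -0.001 -1.   ]]
shift to above bracket, tool units [-10.    -1.41   0.56]
[[ 0.   -0.95 -0.32]
 [ 1.    0.    0.  ]
 [-0.   -0.32  0.95]] [ 0.082  0.    -0.162]
```

carry_out:
  motion:
    - [[0, 0, 0, -0.8, -0.12, 0, 85], [0, 0, 0, -0.8, -0.12, 0, 85], [0, 0, 0, -0.8, -0.12, 0, 85], [0, 0, 0, -0.8, -0.12, 0, 85], [0, 0, 0, -0.8, -0.12, 0, 85]]

```text
t: 0.57
tcp_pos: [0.5004, -0.1613, 0.2126]
ee_rot: [-3.141, -0.0, 1.571]
contact_force: [0.4, -0.2, 0.1]
gripper_width: 0.0852
finger_force: 0.0
```

carry_out:
  motion:
    - [[0, 0, 0, -0.8, -0.12, 0, 85], [0, 0, 0, -0.8, -0.12, 0, 85], [0, 0, 0, -0.8, -0.12, 0, 85], [0, 0, 0, -0.8, -0.12, 0, 85], [0, 0, 0, -0.8, -0.12, 0, 85]]

```text
t: 0.98
tcp_pos: [0.4763, -0.3215, 0.2125]
ee_rot: [-3.141, -0.0, 1.571]
contact_force: [0.6, 0.2, 0.4]
gripper_width: 0.085
finger_force: 0.0
```

carry_out:
  motion:
    - [[0, 0, -0.9, 0, 0, 0, 85], [0, 0, -0.9, 0, 0, 0, 85], [0, 0, -0.9, 0, 0, 0, 85], [0, 0, -0.9, 0, 0, 0, 85], [0, 0, 0, 0, 0, 0, 85]]

```text
t: 1.4
tcp_pos: [0.4768, -0.32, 0.2124]
ee_rot: [-3.141, -0.001, 1.888]
contact_force: [-0.7, 0.7, 1.0]
gripper_width: 0.0851
finger_force: 0.0
```

```bash
python3 - <<'E'
from h import *
d=grab('wrist','w1.png');W=cloud(d).reshape(-1,3)
q=W[(abs(W[:,0]-.468)<.06)&(abs(W[:,1]+.425)<.06)&(W[:,2]>.004)]
print(len(q),q.min(0),q.max(0))
for lo,hi in((.05,.07),(.004,.013)):
    t=q[(q[:,2]>lo)&(q[:,2]<hi)]
    if len(t)>10:print(lo,len(t),t.mean(0),cv2.minAreaRect((t[:,:2]*1000).astype(np.float32)))
E
```

```text
760 [ 0.44619417 -0.4321962   0.00414227] [ 0.50290758 -0.40387327  0.05832511]
0.05 263 [ 0.46996756 -0.41675041  0.05556176] ((469.92803955078125, -417.84283447265625), (49.74896240234375, 8.347970962524414), 25.090137481689453)
0.004 106 [ 0.47691602 -0.41647946  0.00850605] ((475.11199951171875, -427.2746276855469), (48.78369903564453, 29.77078628540039), 24.10625648498535)
```

View pics/w1.png

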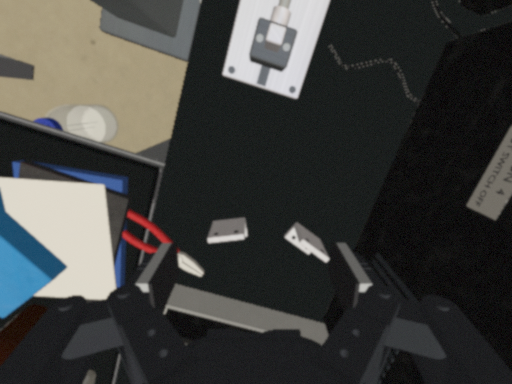

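carry_out:
  motion:
    - [[0, 0, -0.65, 0, 0, 0, 85], [0, 0, -0.65, 0, 0, 0, 85], [0, 0, 0, -0.71, -0.39, 0.4, 85], [0, 0, 0, -0.71, -0.39, 0.4, 85], [0, 0, 0, -0.71, -0.385, 0.4, 85]]

```text
t: 1.87
tcp_pos: [0.4702, -0.4178, 0.1645]
ee_rot: [3.141, 0.001, 1.997]
contact_force: [0.5, -0.8, -0.3]
gripper_width: 0.0852
finger_force: 0.0
```

carry_out:
  motion:
    - [[0, 0, 0, 0, 0, 0.5, 85], [0, 0, 0, 0, 0, 0.5, 85], [0, 0, 0, 0, 0, 0.3, 85], [0, 0, 0, 0, 0, 0, 85], [0, 0, 0, 0, 0, 0, 85]]

```text
t: 2.28
tcp_pos: [0.4696, -0.4164, 0.1123]
ee_rot: [-3.141, -0.001, 1.997]
contact_force: [-0.2, 0.4, 0.6]
gripper_width: 0.085
finger_force: 0.0
```

```bash
python3 - <<'E'
from h import *
d=grab('wrist','w2.png');W=cloud(d).reshape(-1,3)
q=W[(abs(W[:,0]-.468)<.035)&(abs(W[:,1]+.42)<.035)&(W[:,2]>.004)]
t=q[(q[:,2]>.048)&(q[:,2]<.066)]
print(len(t),t.mean(0),cv2.minAreaRect((t[:,:2]*1000).astype(np.float32)));print(ctrl.get_state()['tcp_pos'],ctrl.get_state()['ee_rot'])
E
```

```text
625 [ 0.46949877 -0.41691353  0.0553211 ] ((469.3799743652344, -417.8653869628906), (49.42434310913086, 8.168497085571289), 24.749515533447266)
[ 0.47019524 -0.41694696  0.11331391] [3.14148633e+00 4.23150911e-04 1.99716298e+00]
```

carry_out:
  motion:
    - [[0, 0, 0, 0, 0, 0.6, 85], [0, 0, 0, 0, 0, 0.6, 85], [0, 0, 0, 0, 0, 0.5, 85], [0, 0, 0, 0, 0, 0.36, 85], [0, 0, 0, 0, 0, 0, 85]]

```text
t: 2.75
tcp_pos: [0.4692, -0.4158, 0.0287]
ee_rot: [-3.141, -0.003, 1.998]
contact_force: [0.4, 0.7, -0.0]
gripper_width: 0.0845
finger_force: 0.0
```

carry_out:
  motion:
    - [[0, 0, 0, 0, 0, 0, 40], [0, 0, 0, 0, 0, 0, 40], [0, 0, 0, 0, 0, 0, 40], [0, 0, 0, 0, 0, 0, 40], [0, 0, 0, 0, 0, 0, 40]]
  force: 50

```text
t: 3.17
tcp_pos: [0.4706, -0.4181, 0.0327]
ee_rot: [3.141, 0.003, 1.998]
contact_force: [-3.5, 2.1, 9.2]
gripper_width: 0.0457
finger_force: 49.6
```

carry_out:
  motion:
    - [[0, 0, 0, 0, 0, 0, 40], [0, 0, 0, 0, 0, 0, 40], [0, 0, 0, 0, 0, 0, 40], [0, 0, 0, 0, 0, 0, 40], [0, 0, 0, 0, 0, 0, 40]]

```text
t: 3.58
tcp_pos: [0.4705, -0.4181, 0.0327]
ee_rot: [3.141, 0.003, 1.998]
contact_force: [-3.1, 0.5, 10.0]
gripper_width: 0.0455
finger_force: 49.6
```

carry_out:
  motion:
    - [[0, 0, 0, 0, 0, -0.2, 40], [0, 0, 0, 0, 0, -0.5, 40], [0, 0, 0, 0, 0, -0.8, 40], [0, 0, 0, 0, 0, -0.8, 40], [0, 0, 0, 0, 0, -0.2, 40]]

```text
t: 4.0
tcp_pos: [0.4719, -0.4189, 0.1365]
ee_rot: [3.139, 0.007, 1.998]
contact_force: [0.1, -1.2, -0.9]
gripper_width: 0.0453
finger_force: 51.3
```

```bash
python3 - <<'E'
from h import *
from scipy.spatial.transform import Rotation as R
s=ctrl.get_state();r=R.from_euler('xyz',s['ee_rot']).as_matrix();print(s['tcp_pos'],s['contact_force'],s['gripper_width'])
a=grab('scene','s2.png');w=grab('wrist','w3.png')
T=(cloud(w).reshape(-1,3)-s['tcp_pos'])@r
q=T[(abs(T[:,1])<.022)&(abs(T[:,0])<.04)&(T[:,2]>-.045)&(T[:,2]<.06)]
t=q[(q[:,2]<-.01)];print('wrist top',len(t),t.mean(0),cv2.minAreaRect((t[:,:2]*1000).astype(np.float32)))
T=(cloud(a).reshape(-1,3)-s['tcp_pos'])@r
q=T[(abs(T[:,1])<.022)&(abs(T[:,0])<.05)&(T[:,2]>-.045)&(T[:,2]<.06)]
print(len(q),q.min(0),q.max(0))
for l in np.arange(-.04,.05,.01):
    t=q[(q[:,2]>l)&(q[:,2]<l+.01)]
    if len(t)>3:print(l.round(3),len(t),np.median(t,0).round(4),t.min(0).round(4))
K=a['mtx'];c=np.linalg.inv(a['pose'])@np.append(s['tcp_pos'],1);u=(K@(c[:3]/c[2]))[:2].astype(int);print(u)
A=a['pixels'][max(0,u[1]-50):u[1]+50,u[0]-50:u[0]+50];B=w['pixels'][200:384,130:390]
cv2.imwrite('pics/v1.png',np.hstack([cv2.resize(A,(400,400),interpolation=2),cv2.resize(B,(400,400))])[:,:,::-1])
E
```

```text
[ 0.47186762 -0.41885338  0.13649002] [ 0.07819507 -1.19126888 -0.89094085] 0.04526939836235417
wrist top 1605 [ 0.00217582 -0.00044022 -0.02050159] ((-0.0058841705322265625, -0.0025691986083984375), (43.99314880371094, 21.170122146606445), 89.99557495117188)
445 [-0.02669899 -0.02188508 -0.04485975] [0.00478513 0.02198683 0.03279842]
-0.04 20 [-0.0048  0.0215 -0.0327] [-0.0117  0.0199 -0.0388]
-0.03 52 [-0.0023  0.017  -0.0224] [-0.0118 -0.0039 -0.0294]
-0.02 23 [-0.0045  0.0052 -0.0155] [-0.0051 -0.0054 -0.02  ]
-0.01 26 [-0.0045  0.0066 -0.0043] [-0.0049 -0.021  -0.0093]
0.0 33 [-0.0044 -0.0008  0.004 ] [-0.0052 -0.0195  0.0001]
0.01 35 [-0.0044  0.0016  0.0145] [-0.0052 -0.0211  0.01  ]
0.02 243 [-0.015  -0.0004  0.0256] [-0.0267 -0.0219  0.0204]
0.03 7 [-0.0261 -0.0024  0.0323] [-0.0263 -0.0207  0.0307]
[326 256]
```

View pics/v1.png

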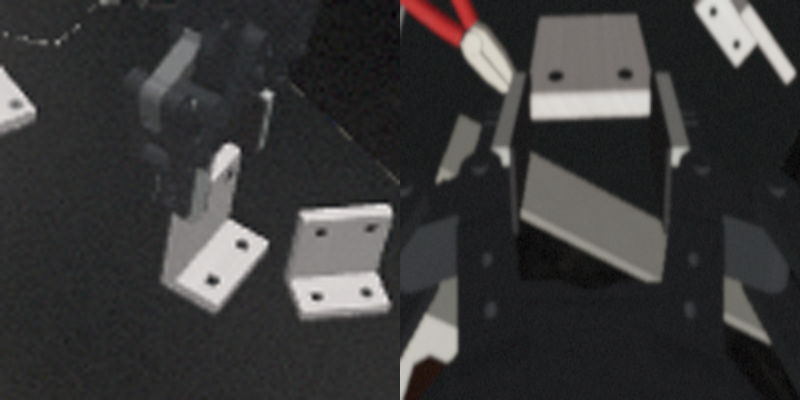

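carry_out:
  motion:
    - [[0, 0, 0, 0, 0, -0.6, 40], [0, 0, 0, 0.4, 0.14, -0.2, 40], [0, 0, 0, 0.84, 0.31, 0, 40], [0, 0, 0, 0.84, 0.31, 0, 40], [0, 0, 0, 0.84, 0.31, 0, 40]]

```text
t: 4.52
tcp_pos: [0.4593, -0.291, 0.1609]
ee_rot: [-3.141, -0.002, 1.997]
contact_force: [1.6, 0.9, -1.1]
gripper_width: 0.0454
finger_force: 51.5
```

carry_out:
  motion:
    - [[0, 0, 0, 0.84, 0.31, 0, 40], [0, 0, 0, 0.84, 0.31, 0, 40], [0, 0, 0, 0.84, 0.31, 0, 40], [0, 0, 0, 0.84, 0.31, 0, 40], [0, 0, 0, 0.84, 0.31, 0, 40]]

```text
t: 4.93
tcp_pos: [0.4459, -0.1122, 0.1611]
ee_rot: [-3.14, -0.002, 1.998]
contact_force: [1.0, 1.2, -0.9]
gripper_width: 0.0453
finger_force: 51.5
```

carry_out:
  motion:
    - [[0, 0, 0.9, 0.8, 0.3, 0, 40], [0, 0, 0.9, 0, 0, 0, 40], [0, 0, 0.9, 0, 0, 0, 40], [0, 0, 0.9, 0, 0, 0, 40], [0, 0, 0.94, 0, 0, 0, 40]]

```text
t: 5.35
tcp_pos: [0.4439, -0.0794, 0.1612]
ee_rot: [-3.14, -0.001, 1.599]
contact_force: [0.0, -0.1, -0.5]
gripper_width: 0.0453
finger_force: 51.5
```

```bash
python3 - <<'E'
from h import *
s=ctrl.get_state();print(s['t'],s['tcp_pos'],s['ee_rot'],s['gripper_width'])
w=grab('wrist','w4.png');a=grab('scene');b=grab('side')
for d in(w,a,b):
    W=cloud(d).reshape(-1,3)
    def sel(x0,x1,y0,y1,z0,z1):
        return W[(W[:,0]>x0)&(W[:,0]<x1)&(W[:,1]>y0)&(W[:,1]<y1)&(W[:,2]>z0)&(W[:,2]<z1)]
    q=sel(.40,.49,-.06,-.01,.053,.063)
    if len(q)>10:print('fencetop',len(q),q.min(0).round(4),q.max(0).round(4),cv2.minAreaRect((q[:,:2]*1000).astype(np.float32)))
    q=sel(.42,.48,-.06,-.03,.03,.052)
    if len(q)>10:print('fenceface',len(q),np.median(q,0),np.polyfit(q[:,0],q[:,1],1))
    q=sel(.43,.475,-.22,-.15,.085,.1)
    if len(q)>10:print('posttop',len(q),q.min(0).round(4),q.max(0).round(4),q.mean(0))
    q=sel(.41,.49,-.14,-.08,.03,.052)
    if len(q)>10:print('nose',len(q),q.min(0).round(4),q.max(0).round(4))
cv2.imwrite('pics/v2.png',np.hstack([cv2.resize(a['pixels'][150:300,170:320],(400,400),interpolation=2),cv2.resize(w['pixels'],(400,300))[:,:] if 0 else cv2.resize(w['pixels'],(400,400))])[:,:,::-1])
E
```

```text
5.35 [ 0.44394    -0.07939469  0.16118672] [-3.13973927e+00 -7.60829744e-04  1.59918311e+00] 0.04531816382869656
fencetop 829 [ 0.4107 -0.0375  0.0556] [ 0.4864 -0.0258  0.0605] ((448.4543762207031, -31.775297164916992), (75.62116241455078, 10.256038665771484), 1.6274223327636719)
posttop 249 [ 0.4444 -0.1842  0.0851] [ 0.4604 -0.1679  0.0943] [ 0.45214648 -0.17472942  0.0916325 ]
nose 140 [ 0.4356 -0.1078  0.0339] [ 0.4652 -0.1047  0.0505]
fencetop 86 [ 0.41   -0.043   0.0532] [ 0.4846 -0.0282  0.0592] ((447.52655029296875, -34.96351623535156), (74.84817504882812, 14.520125389099121), 3.5960354804992676)
fenceface 121 [ 0.44958481 -0.03768812  0.0408897 ] [ 0.01530114 -0.04470802]
posttop 40 [ 0.4431 -0.1877  0.0852] [ 0.4585 -0.1713  0.0934] [ 0.45015766 -0.18157182  0.08993014]
nose 90 [ 0.4342 -0.1391  0.0314] [ 0.4646 -0.1079  0.0511]
fencetop 118 [ 0.4098 -0.0376  0.0531] [ 0.4845 -0.0244  0.063 ] ((447.1892395019531, -30.82499122619629), (74.69316864013672, 12.822699546813965), 0.7861443758010864)
nose 87 [ 0.4349 -0.14    0.033 ] [ 0.4641 -0.1042  0.0519]
```

View pics/v2.png

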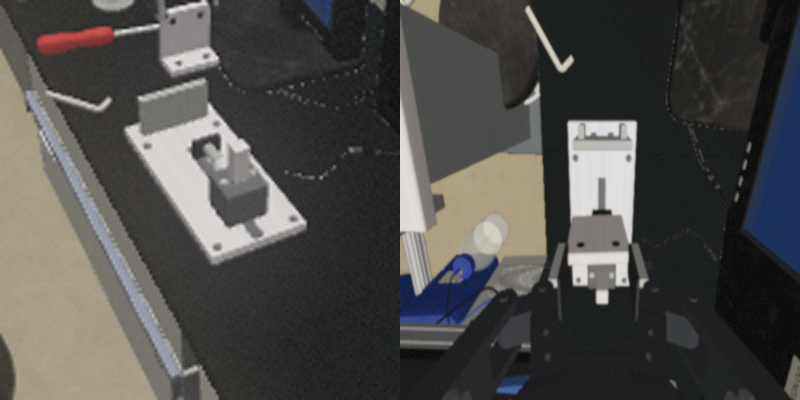

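carry_out:
  motion:
    - [[0, 0, 0, 0.56, 0.11, 0, 40], [0, 0, 0, 0, 0, 0.6, 40], [0, 0, 0, 0, 0, 0.7, 40], [0, 0, 0, 0, 0, 0.7, 40], [0, 0, 0, 0, 0, 0.5, 40]]

```text
t: 5.92
tcp_pos: [0.4472, -0.0572, 0.06]
ee_rot: [-3.14, -0.001, 1.605]
contact_force: [0.6, -0.3, -0.6]
gripper_width: 0.0452
finger_force: 51.5
```

carry_out:
  motion:
    - [[0, 0, 0, 0, 0, 0.2, 40], [0, 0, 0, 0, 0, 0.08, 40], [0, 0, 0, 0, 0, 0.05, 40], [0, 0, 0, 0, 0, 0.05, 40], [0, 0, 0, 0, 0, 0, 40]]

```text
t: 6.33
tcp_pos: [0.4492, -0.0579, 0.0478]
ee_rot: [3.14, 0.0, 1.603]
contact_force: [-0.1, -1.3, -1.2]
gripper_width: 0.0452
finger_force: 51.5
```

carry_out:
  motion:
    - [[0, 0, 0, 0, 0, 0.03, 40], [0, 0, 0, 0, 0, 0.03, 40], [0, 0, 0, 0, 0, 0.02, 40], [0, 0, 0, 0, 0, 0, 40], [0, 0, 0, 0, 0, 0, 40]]

```text
t: 6.75
tcp_pos: [0.449, -0.0572, 0.0448]
ee_rot: [3.14, -0.001, 1.603]
contact_force: [-2.7, 4.1, 9.0]
gripper_width: 0.0452
finger_force: 55.5
```

Contact with the bed (9 N). Release gently, then rise.

carry_out:
  motion:
    - [[0, 0, 0, 0, 0, 0, 52], [0, 0, 0, 0, 0, 0, 56], [0, 0, 0, 0, 0, 0, 62], [0, 0, 0, 0, 0, 0, 75], [0, 0, 0, 0, 0, 0, 85]]

```text
t: 7.17
tcp_pos: [0.4486, -0.0577, 0.0439]
ee_rot: [3.142, 0.0, 1.602]
contact_force: [-0.2, 0.0, 0.6]
gripper_width: 0.0834
finger_force: 0.0
```

carry_out:
  motion:
    - [[0, 0, 0, 0, 0, 0, 85], [0, 0, 0, 0, 0, 0, 85], [0, 0, 0, 0, 0, -0.4, 85], [0, 0, 0, 0, 0, -0.8, 85], [0, 0, 0, 0, 0, -0.9, 85]]

```text
t: 7.58
tcp_pos: [0.4469, -0.0572, 0.1277]
ee_rot: [-3.138, -0.001, 1.602]
contact_force: [0.7, -0.9, 0.3]
gripper_width: 0.0849
finger_force: 0.0
```

carry_out:
  motion:
    - [[0, 0, 0, 0, 0, -0.8, 85], [0, 0, 0, -0.6, 0, 0, 85], [0, 0, 0, -0.8, 0, 0, 85], [0, 0, 0, -0.8, 0, 0, 85], [0, 0, 0, -0.8, 0, 0, 85]]

```text
t: 8.0
tcp_pos: [0.4523, -0.1788, 0.1602]
ee_rot: [3.141, 0.0, 1.603]
contact_force: [0.9, -0.1, -0.1]
gripper_width: 0.0851
finger_force: 0.0
```

```bash
python3 - <<'E'
from h import *
s=ctrl.get_state();print(s['t'],s['tcp_pos'],s['ee_rot'],s['gripper_width'])
w=grab('wrist','w5.png');a=grab('scene')
for d in(w,a):
    W=cloud(d).reshape(-1,3)
    def sel(x0,x1,y0,y1,z0,z1):
        return W[(W[:,0]>x0)&(W[:,0]<x1)&(W[:,1]>y0)&(W[:,1]<y1)&(W[:,2]>z0)&(W[:,2]<z1)]
    q=sel(.41,.49,-.09,-.045,.062,.075)
    if len(q)>10:print('legtop',len(q),q.min(0).round(4),q.max(0).round(4),cv2.minAreaRect((q[:,:2]*1000).astype(np.float32)))
    q=sel(.43,.475,-.22,-.15,.085,.1)
    if len(q)>10:print('posttop',len(q),q.min(0).round(4),q.max(0).round(4),q.mean(0))
    q=sel(.42,.48,-.115,-.095,.03,.052)
    if len(q)>10:print('nose',len(q),q.min(0).round(4),q.max(0).round(4))
cv2.imwrite('pics/v3.png',np.hstack([cv2.resize(a['pixels'][150:300,170:320],(400,400),interpolation=2),cv2.resize(w['pixels'],(400,400))])[:,:,::-1])
E
```

```text
8.0 [ 0.45234341 -0.17883016  0.16024467] [3.14093099e+00 4.47579706e-04 1.60309747e+00] 0.08513828680035843
legtop 636 [ 0.4234 -0.0615  0.0621] [ 0.4728 -0.052   0.0707] ((448.0397033691406, -56.66462326049805), (49.39944076538086, 8.165011405944824), 2.2500953674316406)
posttop 302 [ 0.4447 -0.1852  0.0851] [ 0.46   -0.1692  0.0943] [ 0.45229864 -0.17616148  0.09216766]
nose 265 [ 0.436  -0.115   0.0423] [ 0.4651 -0.1055  0.052 ]
legtop 56 [ 0.4225 -0.0647  0.0622] [ 0.4708 -0.0534  0.0692] ((446.5689697265625, -59.39738464355469), (48.496376037597656, 10.2618408203125), 2.640130043029785)
posttop 38 [ 0.4436 -0.1873  0.0853] [ 0.4584 -0.172   0.0925] [ 0.45039608 -0.1811471   0.08977119]
nose 51 [ 0.4345 -0.115   0.0309] [ 0.4646 -0.1075  0.0513]
```

View pics/v3.png

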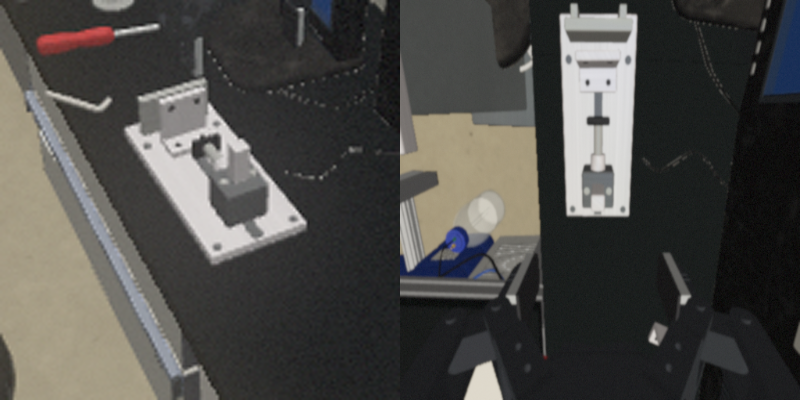

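carry_out:
  motion:
    - [[0, 0, 0, 0.03, 0, 0.6, 85], [0, 0, 0, 0, 0, 0.7, 85], [0, 0, 0, 0, 0, 0.6, 85], [0, 0, 0, 0, 0, 0.35, 85], [0, 0, 0, 0, 0, 0, 60]]
  force: 60

```text
t: 8.52
tcp_pos: [0.4501, -0.1748, 0.0672]
ee_rot: [-3.137, -0.003, 1.602]
contact_force: [-0.2, 1.0, -0.2]
gripper_width: 0.0749
finger_force: 0.0
```

carry_out:
  motion:
    - [[0, 0, 0, 0, 0, 0, 40], [0, 0, 0, 0, 0, 0, 30], [0, 0, 0, 0, 0, 0, 20], [0, 0, 0, 0, 0, 0, 6], [0, 0, 0, 0, 0, 0, 6]]

```text
t: 8.93
tcp_pos: [0.4519, -0.1766, 0.0708]
ee_rot: [-3.141, 0.001, 1.602]
contact_force: [-4.3, 1.1, 22.6]
gripper_width: 0.0128
finger_force: 61.5
```

carry_out:
  motion:
    - [[0, 0, 0, 0, 0, 0, 6], [0, 0, 0, 0, 0, 0, 6], [0, 0, 0, 0, 0, 0, 6], [0, 0, 0, 0, 0, 0, 6], [0, 0, 0, 0, 0, 0, 6]]

```text
t: 9.35
tcp_pos: [0.4518, -0.1767, 0.071]
ee_rot: [-3.141, 0.001, 1.602]
contact_force: [-5.3, 0.6, 11.3]
gripper_width: 0.0126
finger_force: 58.6
```

carry_out:
  motion:
    - [[0, 0, 0, 0.15, 0, 0, 6], [0, 0, 0, 0.2, 0, 0, 6], [0, 0, 0, 0.25, 0, 0, 6], [0, 0, 0, 0.2, 0, 0, 6], [0, 0, 0, 0.15, 0, 0, 6]]

```text
t: 9.77
tcp_pos: [0.4509, -0.1384, 0.071]
ee_rot: [3.141, 0.001, 1.602]
contact_force: [-4.8, -1.6, 10.7]
gripper_width: 0.0125
finger_force: 58.7
```

carry_out:
  motion:
    - [[0, 0, 0, 0.07, 0, 0, 6], [0, 0, 0, 0.07, 0, 0, 6], [0, 0, 0, 0.07, 0, 0, 6], [0, 0, 0, 0.07, 0, 0, 6], [0, 0, 0, 0.07, 0, 0, 6]]

```text
t: 10.18
tcp_pos: [0.4505, -0.1249, 0.071]
ee_rot: [3.141, 0.002, 1.602]
contact_force: [-5.2, -2.2, 10.7]
gripper_width: 0.0126
finger_force: 58.8
```

carry_out:
  motion:
    - [[0, 0, 0, 0.04, 0, 0, 6], [0, 0, 0, 0.04, 0, 0, 6], [0, 0, 0, 0.04, 0, 0, 6], [0, 0, 0, 0.04, 0, 0, 6], [0, 0, 0, 0, 0, 0, 6]]

```text
t: 10.6
tcp_pos: [0.4503, -0.1184, 0.071]
ee_rot: [3.141, 0.002, 1.602]
contact_force: [-4.4, -1.0, 11.2]
gripper_width: 0.0125
finger_force: 58.8
```

```bash
cat > m.py <<'E'
from h import *
s=ctrl.get_state();print(s['t'],s['tcp_pos'],s['contact_force'])
for n in('scene','side','wrist'):
    d=grab(n,'m_%s.png'%n);W=cloud(d).reshape(-1,3)
    def sel(x0,x1,y0,y1,z0,z1):
        return W[(W[:,0]>x0)&(W[:,0]<x1)&(W[:,1]>y0)&(W[:,1]<y1)&(W[:,2]>z0)&(W[:,2]<z1)]
    q=sel(.41,.49,-.09,-.025,.062,.075)
    if len(q)>10:print(n,'legtop',len(q),q.min(0).round(4),q.max(0).round(4),cv2.minAreaRect((q[:,:2]*1000).astype(np.float32)))
    if n=='scene':
        for z in(.034,.045,.052,.058,.064):
            q=sel(.425,.47,-.09,-.03,z-.003,z+.003)
            if len(q)>4:print(z,len(q),np.median(q[:,1]).round(4),q[:,1].min().round(4))
A=cv2.imread('pics/m_scene.png')[160:260,200:300];B=cv2.imread('pics/m_side.png')[150:250,210:310]
cv2.imwrite('pics/m.png',np.hstack([cv2.resize(x,(400,400),interpolation=2) for x in(A,B)]))
E
python3 m.py
```

```text
10.6 [ 0.45034336 -0.11839076  0.0709826 ] [-4.44827621 -1.03774597 11.2025982 ]
scene legtop 33 [ 0.4226 -0.049   0.0625] [ 0.4532 -0.0384  0.0693] ((437.88946533203125, -43.266265869140625), (9.732660293579102, 30.829059600830078), 85.62684631347656)
0.034 12 -0.0569 -0.0657
0.045 56 -0.0576 -0.089
0.052 27 -0.0466 -0.0884
0.058 18 -0.0462 -0.0487
0.064 29 -0.0443 -0.049
side legtop 74 [ 0.4139 -0.0442  0.062 ] [ 0.4776 -0.0257  0.0729] ((445.2485046386719, -36.695770263671875), (17.68300437927246, 63.99235916137695), 86.10768127441406)
wrist legtop 1222 [ 0.423  -0.0444  0.0622] [ 0.4724 -0.0354  0.0707] ((447.67681884765625, -39.832618713378906), (49.473812103271484, 8.678059577941895), 0.6711826324462891)
```

View pics/m.png

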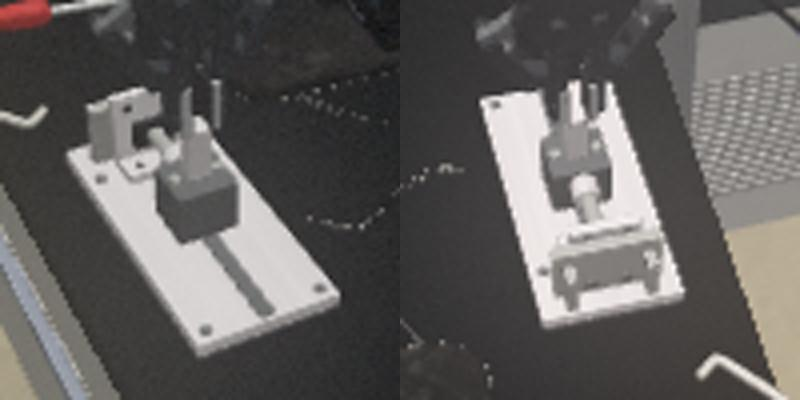

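The picture shows the bracket upright at the fence, crop (120,125), with the plunger pad on its leg. Now press in stages and watch the force.

carry_out:
  motion:
    - [[0, 0, 0, 0.04, 0, 0, 6], [0, 0, 0, 0.04, 0, 0, 6], [0, 0, 0, 0.04, 0, 0, 6], [0, 0, 0, 0.04, 0, 0, 6], [0, 0, 0, 0, 0, 0, 6]]

```text
t: 11.17
tcp_pos: [0.4502, -0.1123, 0.071]
ee_rot: [3.141, 0.002, 1.602]
contact_force: [-5.1, -2.1, 9.8]
gripper_width: 0.0126
finger_force: 58.7
```

carry_out:
  motion:
    - [[0, 0, 0, 0.03, 0, 0, 6], [0, 0, 0, 0.03, 0, 0, 6], [0, 0, 0, 0, 0, 0, 6], [0, 0, 0, 0, 0, 0, 6], [0, 0, 0, 0, 0, 0, 6]]

```text
t: 11.58
tcp_pos: [0.4501, -0.1104, 0.071]
ee_rot: [3.141, 0.003, 1.602]
contact_force: [-4.3, -5.3, 9.9]
gripper_width: 0.0128
finger_force: 58.7
```

carry_out:
  motion:
    - [[0, 0, 0, 0.04, 0, 0, 6], [0, 0, 0, 0.04, 0, 0, 6], [0, 0, 0, 0.04, 0, 0, 6], [0, 0, 0, 0, 0, 0, 6], [0, 0, 0, 0, 0, 0, 6]]

```text
t: 12.0
tcp_pos: [0.4501, -0.1063, 0.071]
ee_rot: [3.142, 0.004, 1.601]
contact_force: [-5.1, -7.5, 8.6]
gripper_width: 0.0121
finger_force: 58.7
```

```bash
python3 m.py; python3 -c "
from rig import ctrl
import numpy as np
print(ctrl.get_state()['contact_force'],ctrl.get_state()['ft_torque'])"
```

```text
12.0 [ 0.45007245 -0.10632422  0.07102861] [-5.10678583 -7.53017226  8.62535788]
scene legtop 36 [ 0.4224 -0.0478  0.0622] [ 0.4535 -0.0378  0.0683] ((438.0857238769531, -43.23506546020508), (31.30942153930664, 9.3711576461792), 2.6185197830200195)
0.034 18 -0.0527 -0.055
0.045 42 -0.0573 -0.0841
0.052 27 -0.047 -0.0851
0.058 16 -0.0463 -0.0489
0.064 26 -0.0452 -0.0478
side legtop 77 [ 0.4165 -0.0451  0.062 ] [ 0.4716 -0.0262  0.0726] ((442.787109375, -38.57135772705078), (15.95300579071045, 55.80787658691406), 80.67316436767578)
wrist legtop 1148 [ 0.4231 -0.0452  0.062 ] [ 0.4728 -0.036   0.0707] ((447.8523864746094, -40.6815071105957), (49.682716369628906, 8.285008430480957), 1.7117258310317993)
[-5.72845125 -7.73776507  7.48621989] [-1.70237279  1.13538774 -0.02665359]
```

carry_out:
  motion:
    - [[0, 0, 0, 0.04, 0, 0, 6], [0, 0, 0, 0.04, 0, 0, 6], [0, 0, 0, 0.02, 0, 0, 6], [0, 0, 0, 0, 0, 0, 6], [0, 0, 0, 0, 0, 0, 6]]

```text
t: 12.57
tcp_pos: [0.45, -0.103, 0.071]
ee_rot: [-3.142, 0.006, 1.601]
contact_force: [-4.7, -10.7, 7.1]
gripper_width: 0.0124
finger_force: 58.7
```

carry_out:
  motion:
    - [[0, 0, 0, 0, 0, 0, 6], [0, 0, 0, 0, 0, 0, 6], [0, 0, 0, 0, 0, 0, 6], [0, 0, 0, 0, 0, 0, 6], [0, 0, 0, 0, 0, 0, 6]]

```text
t: 12.98
tcp_pos: [0.45, -0.103, 0.071]
ee_rot: [-3.142, 0.006, 1.601]
contact_force: [-5.1, -11.3, 7.3]
gripper_width: 0.0124
finger_force: 58.7
```

```bash
python3 m.py
```

```text
12.9833 [ 0.4499572  -0.10299181  0.07101066] [ -5.11349314 -11.33792515   7.25777782]
scene legtop 35 [ 0.4228 -0.0489  0.0624] [ 0.4526 -0.0381  0.0695] ((437.93890380859375, -43.69647216796875), (29.7659854888916, 9.41037654876709), 4.117677688598633)
0.034 14 -0.0531 -0.0881
0.045 42 -0.0552 -0.0895
0.052 35 -0.048 -0.0898
0.058 17 -0.0458 -0.0479
0.064 24 -0.0448 -0.0483
side legtop 73 [ 0.4213 -0.0462  0.0621] [ 0.4789 -0.0259  0.0738] ((450.0788269042969, -36.12062072753906), (20.057836532592773, 57.453521728515625), 89.33023071289062)
wrist legtop 1130 [ 0.423  -0.0451  0.0632] [ 0.4727 -0.036   0.0707] ((447.8367004394531, -40.404441833496094), (49.825443267822266, 7.922079563140869), 1.7945334911346436)
```

View pics/m.png

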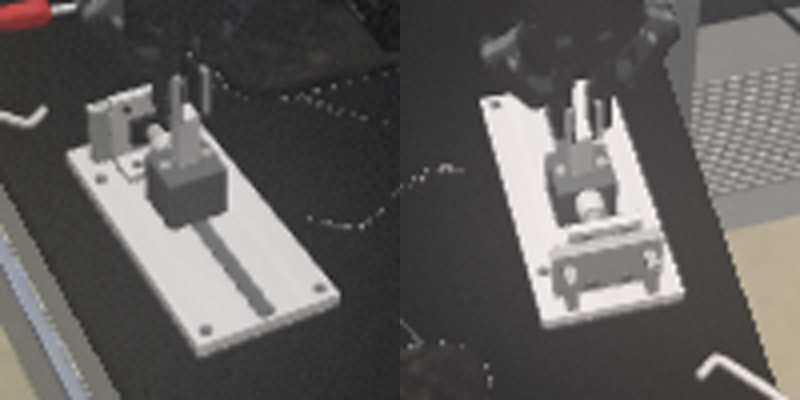

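The bracket stands flat on the fence with its leg top at crop (125,105). The plunger is about half-way in at about 11 N, and the jaw is held. Handing in.

```bash
python3 -c "
from rig import ctrl
print(ctrl.close_job())"
```

```text
the job is handed in; nothing more can be done
None
```

I handed the job in with the bracket standing flat against the fence, the plunger about half-way in pressing at about 11 N by the wrist force reading, and the gripper still holding the jaw by its post; the judge's verdict was not shown.

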